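Set the water regulator to the long mark and pull its knob out to lock it

ROBOT

A 6-joint arm with a two-finger parallel gripper is mounted at the origin on a cart in front of the work surface, level with it; the furniture and walls round the work are solid. World frame = base frame: x ahead of the robot, y to its left, z up, the work surface at z = 0. Lengths are in m, angles in rad, forces in N, time in s.
With the tool pointing down it reaches from about 0.15 to 0.775 m from the base axis. Payload 6.1 kg.
Tool frame: the origin (TCP) lies where the fingers leave the gripper's body, on its centre line; the fingertips stand 73 mm ahead of it and the grasp point (between the pads) lies 54 mm ahead of it; z points along the fingers, y is the direction in which the jaws open and shut (so a half turn about z gives the same grasp; the last joint's range is limited). The gripper opens to 85 mm and grips with 20 to 120 N. Pads are 22 mm wide; open, the fingers measure 114 mm over their backs; the gripper's body (76 mm by 85 mm) begins 54 mm behind the grasp point. The pads swing forward as they close: fully open they stand 13 mm farther back than shut.
Start: joints at [0, 0.126, -0.04, 1.405, 0, 1.571], TCP at [0.525, -0, 0.304] pointing down, gripper open.
Joint ranges: [-2.72, 2.72], [-0.95, 1.95], [-1.27, 1.35], [-1.78, 2.02], [-1.46, 1.47], [-3.14, 3.14]. Speed limits (rad/s): [2.39, 2.39, 3.01, 3.14, 3.14, 3.14].

INTERFACE

Orientations are given as a 3x3 rotation matrix whose columns are the frame's x, y, z axes.
In Python, from station import robot gives the robot as it stands.
- The arm moves only by the shell command python3 -m handwheel 'ROWS' [FORCE]. ROWS is JSON, a list of rows, each an object with "delta_rot": the turn, a rotation vector about the tool's x, y, z in degrees, a list of three; "delta_pos": the shift along the tool's x, y, z in mm, a list of three; "grip": the finger opening in mm, from 0 to 85.4. In form: [{"delta_rot": [ax, ay, az], "delta_pos": [dx, dy, dz], "grip": grip}, ...]. A call has 1 to 8 rows; each row is the pose to reach, as a shift and turn from the pose commanded when the call began, along the tool's axes at that moment; what a row does not reach only later rows make up. A row lasts 1/12 s, in which the tool goes at most 41.7 mm and 7.16 degrees, less where a joint would pass 70% of its speed; a pose out of reach is approached as far as the arm can. A call with a gripper value outside its range is refused whole. The fingers move at their own pace and stop on an object; FORCE is the grip in N (left out, the last holds). Time passes only in rows, so rows that repeat a pose let the fingers close. It gives the time, the measured TCP pose, the force and the opening at its end, in the units of the state.
- robot.observe(): the state, without advancing time (a new reading comes with each control period).
- robot.camera(name): name is "scene" or "side" or "wrist"; returns a dict with "image" (384x512x3 uint8, blue, green, red), "K" (3x3 intrinsics, pixels), "extrinsics" (4x4, takes a point from camera to world coordinates). Camera axes: x right, y down, z forward; pixel columns grow to the right and rows downward; lengths in m; the calibration is good to about 2 mm. A picture is of the moment at which its call begins. There is no depth.
- robot.job_done(): hands the job in, once; it reports no verdict.
The state is a dict: "clock": time; "q": joint angles; "joint_velocities": joint speeds; "joint_torque": joint torques, N m; "tool_pos": TCP position; "orientation": TCP orientation; "contact_force": force on the tool from outside, world axes, zero at the start; "wrist_torque": the same for the moment, N m; "finger_gap": finger opening in m.
Only numpy, scipy, OpenCV 4.12 (cv2) and the standard library are available. Lean on these libraries where they do the work, as an engineer would, in place of code of your own. Each camera call takes 0.05 s, during which the arm holds its last target.

TASK

Set the small water-pressure regulator on the counter: turn its knob clockwise against the return spring until the pointer is at the long bar mark (not one of the dots), then pull the knob straight up so that it locks there, and let go. The catch inside may sit up to a dozen degrees to either side of the mark, so pull lightly, feel for it by turning a little, and never force the knob against the catch or its stop. Leave the things around it where they are.

Things in the scene. Friction and masses are not known exactly. Their poses are not given: they have to be found in the camera images.
- regulator: metal water-pressure regulator fixed to the counter: base plate 118 x 130 mm, round body 100 mm across, black dial face on top 95 mm above the counter, small gauge on its front. Origin: centre of the underside, on the knob's vertical turning axis; z up; -x is its front. Raised steel marks on the dial, 40 mm from the axis: a long radial bar at the front (-x), a round dot 46 degrees to either side of it
- mark (a point): inner end of the long bar mark on the dial face, 36.5 mm from the knob's axis towards -x of the regulator, 97 mm above the counter
- dial_centre (a point): centre of the dial face, on the knob's axis, 95 mm above the counter. Hidden beneath it is a catch ring with one slot for each mark, 46 degrees apart; the whole ring is shifted by an unknown angle of up to 13 degrees either way from the marks. The slots are 10 mm wide, the knob's key 8 mm wide at 36 mm from the axis: 1.6 degrees of play either way
- knob: grey knob on top of the regulator: skirt 60 mm across (97 to 106 mm above the counter with the knob down), on it an upright grip bar 48 mm long, 12 mm thick, top at 138 mm. Origin: on the turning axis, at counter height with the knob down; z up; the bar lies along its x axis, the pointer nose at its -x end. It starts down, at a stop, the pointer 43 to 66 degrees anticlockwise (from above) of the long mark
- knob_grip (a point): point on the knob's axis inside the grip bar, 9 mm below the bar's top, a good height to grip; 129 mm above the counter with the knob down. A return spring (0.05 N m at the stop, 0.12 to 0.16 N m at the mark) turns the knob back to the stop when it is let go unlocked. It can turn 115 degrees clockwise from the stop
- pointer (a point): tip of the knob's pointer nose, 34.5 mm from the axis, 104 mm above the counter with the knob down; turns and rises with the knob
- knob_top (a point): centre of the top of the grip bar, 138 mm above the counter with the knob down. The knob slides straight up 14 mm, to a stop, with 3 to 6 N of drag, and stays at the height where it is left, but only where its key meets a slot; elsewhere it rises 1.5 mm, then the key meets the catch ring from below. With the key up in a slot the knob is locked against the spring
- blue_mug: loose mug, 85 x 117 x 96 mm, beside the regulator, not to be disturbed; origin at its underside
- glass_bowl: loose glass sugar bowl, 77 mm across, 54 mm high, on the other side of the regulator, not to be disturbed; origin at the centre of its underside
Mind the look-alikes: they are no part of the job. Leave any red look-alike of the regulator alone.

How it is judged:
By the outcome, as a careful person would: the job done as asked, in the order asked, and still so for the second after the job is handed in, with the robot touching nothing.
It also fails if it takes over 67 s, if anything falls off the work surface, if the arm or the gripper's body presses on something with over 40 N, if the wrist force passes 120 N, or if a joint passes its speed limit or range.

## Working session

There is one attempt and no reset: what is moved stays moved. The work goes in short steps, Python scripts to look and compute and a shell command to move; the robot and the scene stay as the last step left them, time stands still between calls to the robot, and variables do not carry over. Pictures are saved under pics/ and viewed, and the job is handed in when it is done.

```bash
mkdir -p pics; ls; python3 - <<'E'
from station import robot
import cv2,numpy as np
np.set_printoptions(precision=4,suppress=True)
for n in ["scene","side","wrist"]:
    c=robot.camera(n); cv2.imwrite(f"pics/{n}0.png",np.array(c["image"])); print(n,np.array(c["K"]),np.array(c["extrinsics"]))
print(robot.observe())
E
```

```text
pics
scene [[447.1568   0.     250.8265]
 [  0.     447.1568 193.2804]
 [  0.       0.       1.    ]] [[ 0.802  -0.4617  0.3789 -0.0113]
 [-0.5972 -0.6122  0.5182 -0.8781]
 [-0.0072 -0.6419 -0.7668  1.1228]
 [ 0.      0.      0.      1.    ]]
side [[378.5515   0.     250.2257]
 [  0.     378.5515 188.3586]
 [  0.       0.       1.    ]] [[-0.9701 -0.0972  0.2222  0.2734]
 [-0.2425  0.3943 -0.8864  0.6929]
 [-0.0014 -0.9138 -0.4061  0.5329]
 [ 0.      0.      0.      1.    ]]
wrist [[332.1682   0.     258.7232]
 [  0.     332.1682 191.6847]
 [  0.       0.       1.    ]] [[ 1.      0.0007 -0.0016  0.5256]
 [ 0.0002 -0.9585 -0.2851  0.0722]
 [-0.0017  0.2851 -0.9585  0.3735]
 [ 0.      0.      0.      1.    ]]
{'clock': 0.15, 'q': array([ 0.    ,  0.1263, -0.0404,  1.4054,  0.    ,  1.5708]), 'joint_velocities': array([-0.001 , -0.0029,  0.0015,  0.0014, -0.0013,  0.0001]), 'joint_torque': array([ -0.0007, -43.6275,  35.3151,   0.0135,   0.    ,  -0.    ]), 'tool_pos': array([0.5248, 0.    , 0.3033]), 'orientation': array([[ 0.    ,  1.    , -0.0013],
       [ 1.    , -0.    ,  0.    ],
       [ 0.    , -0.0013, -1.    ]]), 'contact_force': array([0.4102, 0.2295, 0.7204]), 'wrist_torque': array([-0.0131,  0.0543,  0.0076]), 'finger_gap': 0.08543979412674485}
```

View pics/scene0.png

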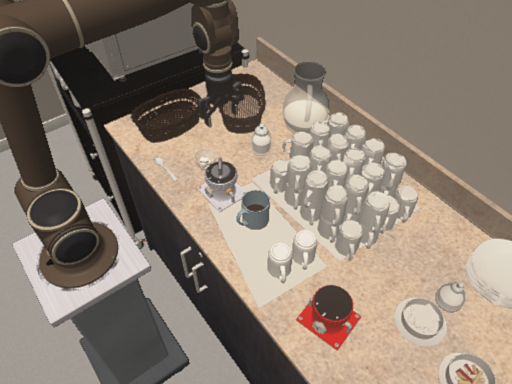

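View pics/side0.png

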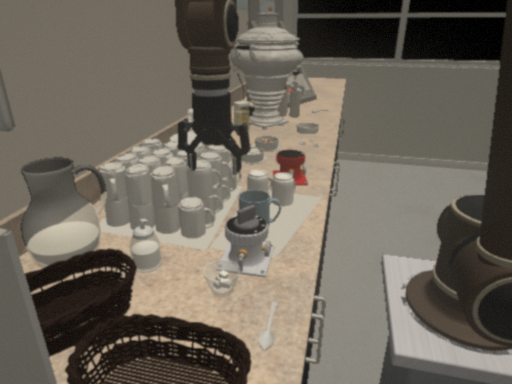

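View pics/wrist0.png

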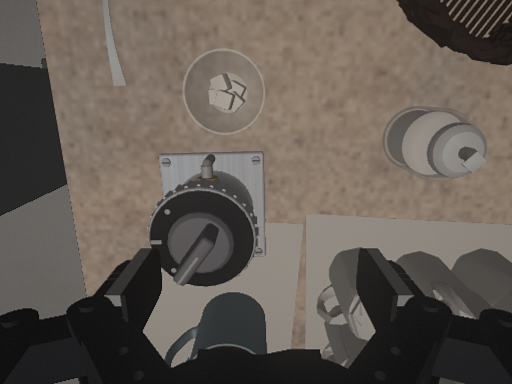

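```bash
python3 - <<'E'
import cv2
a=cv2.imread("pics/wrist0.png")[140:300,130:290]; cv2.imwrite("pics/wc0.png",cv2.resize(a,(600,600),interpolation=cv2.INTER_CUBIC))
a=cv2.imread("pics/scene0.png")[140:240,170:290]; cv2.imwrite("pics/sc0.png",cv2.resize(a,(720,600),interpolation=cv2.INTER_CUBIC))
E
```

```text
(no output)
```

View pics/wc0.png

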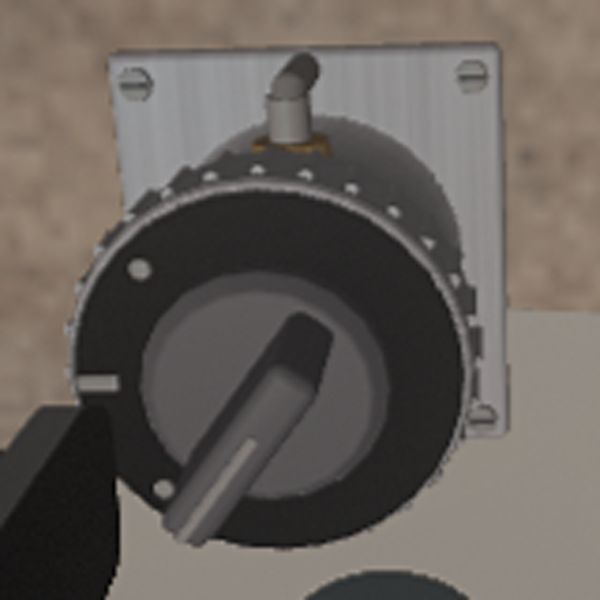

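View pics/sc0.png

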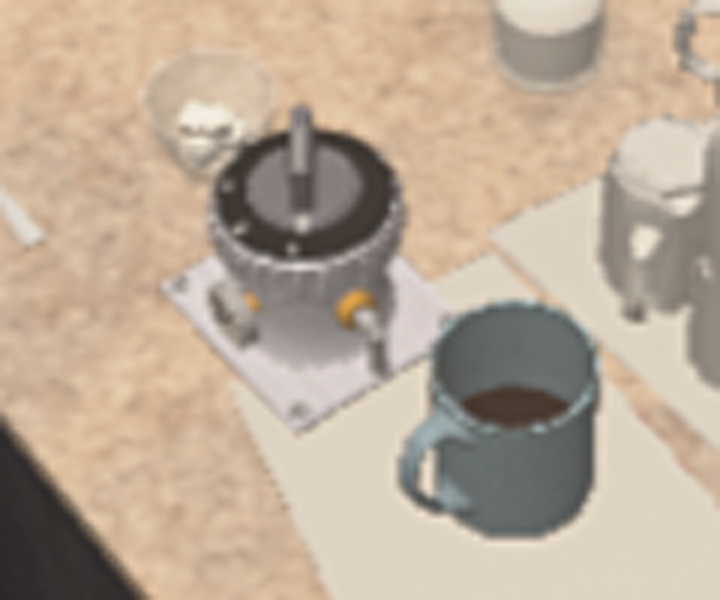

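```bash
cat > h.py <<'E'
import numpy as np,cv2,json
def proj(P,K,E):
    T=np.linalg.inv(E); p=(T[:3,:3]@np.array(P,float).T).T+T[:3,3]; q=(K@p.T).T; return q[:,:2]/q[:,2:]
def back(u,v,z,K,E):
    d=E[:3,:3]@np.linalg.inv(K)@np.array([u,v,1.]); o=E[:3,3]; return o+d*(z-o[2])/d[2]
def marks(x,y,a,r=.040,z=.097):
    out=[]
    for d in (-46,0,46):  # +46 = clockwise? a= world angle of -x dir of reg
        t=a+np.deg2rad(d); out.append([x+r*np.cos(t),y+r*np.sin(t),z])
    return out
E
python3 - <<'E'
from h import *
from station import robot
from scipy.optimize import least_squares
W=robot.camera("wrist");S=robot.camera("scene")
Kw,Ew=W["K"],W["extrinsics"];Ks,Es=S["K"],S["extrinsics"]
np.set_printoptions(precision=4,suppress=True)
f=lambda s:np.array([[130+u/3.75-.37,140+v/3.75-.37] for u,v in s])
w=f([(140,268),(98,382),(163,488)])
s=np.array([[170+u/6-.4,140+v/6-.4] for u,v in [(228,185),(241,229),(293,249)]])
print([back(*p,.097,Kw,Ew) for p in w],[back(*p,.097,Ks,Es) for p in s])
for use in (0,1,2):
    def r(p):
        m=marks(*p); a=(proj(m,Kw,Ew)-w).ravel(); b=(proj(m,Ks,Es)-s).ravel()
        return [a,b,np.r_[a,b]][use]
    R=least_squares(r,[.45,-.03,3.1]); print(R.x,np.rad2deg(R.x[2]),R.fun)
b=f([(285,380),(183,535)])
A,B=[back(*p,.138,Kw,Ew) for p in b]; print(A,B,(A+B)/2,np.rad2deg(np.arctan2(*(B-A)[1::-1])),np.linalg.norm(A-B))
E
```

```text
[array([ 0.444 , -0.0281,  0.097 ]), array([ 0.4315, -0.0575,  0.097 ]), array([ 0.4452, -0.0863,  0.097 ])] [array([ 0.4433, -0.0287,  0.097 ]), array([ 0.4318, -0.0586,  0.097 ]), array([ 0.4455, -0.0861,  0.097 ])]
[ 0.4721 -0.0566  3.1617] 181.15462403727088 [-0.2975  0.3406  0.6358 -0.0441 -0.3387 -0.3416]
[ 0.472  -0.0566  3.1805] 182.22978867745655 [-0.0178  0.062  -0.0146 -0.1311  0.032   0.0693]
[ 0.4721 -0.0566  3.1631] 181.23021696806467 [-0.3333  0.3716  0.6448  0.0006 -0.2917 -0.3153  0.0491 -0.1036 -0.1205
 -0.2655 -0.1694  0.0505]
[ 0.4841 -0.0378  0.138 ] [ 0.4606 -0.0741  0.138 ] [ 0.4723 -0.056   0.138 ] -122.94499368518528 0.04334297160915352
```

Candidates: the grey-steel regulator at scene (221,180), which is wrist (205,235), and the red look-alike at scene (332,308). I choose the grey one. The crop shows its bar mark at wrist (156,242), dots at (167,211) and (174,270), and the pointer about 56° anticlockwise of the bar.

I'll move over it and find the sign of joint 6.

```bash
python3 -m handwheel '[{"delta_rot":[0,0,7],"delta_pos":[-28,-26,0],"grip":85},{"delta_rot":[0,0,14],"delta_pos":[-56.6,-52.7,0],"grip":85},{"delta_rot":[0,0,14],"delta_pos":[-56.6,-52.7,0],"grip":85}]'; python3 -c "
from station import robot
o=robot.observe();print(o['q'],o['tool_pos'],o['orientation'])"
```

```text
clock: 0.5
tool_pos: [0.4688, -0.0592, 0.3041]
orientation: [[0.25, 0.968, -0.002], [0.968, -0.25, -0.002], [-0.002, -0.002, -1.0]]
contact_force: [0.6, 0.6, 0.4]
finger_gap: 0.0852
[-0.12476386  0.02792193 -0.14567555  1.39902101 -0.00180445  1.69830877] [ 0.46880783 -0.05920103  0.30412718] [[ 0.24960521  0.96834555 -0.00203255]
 [ 0.96834557 -0.2496085  -0.00156367]
 [-0.00202152 -0.00157791 -0.99999671]]
```

```bash
python3 -m handwheel '[{"delta_rot":[0,0,-7],"delta_pos":[0,0,0],"grip":70},{"delta_rot":[0,0,-14],"delta_pos":[0,0,0],"grip":60},{"delta_rot":[0,0,-21],"delta_pos":[0,0,0],"grip":60},{"delta_rot":[0,0,-28],"delta_pos":[0,0,0],"grip":60},{"delta_rot":[0,0,-35],"delta_pos":[0,0,0],"grip":60},{"delta_rot":[0,0,-42],"delta_pos":[0,0,0],"grip":60},{"delta_rot":[0,0,-49],"delta_pos":[0,0,0],"grip":60},{"delta_rot":[0,0,-56],"delta_pos":[0,0,0],"grip":60}]'
python3 -m handwheel '[{"delta_rot":[0,0,-7],"delta_pos":[0,0,0],"grip":60},{"delta_rot":[0,0,-14],"delta_pos":[0,0,0],"grip":60},{"delta_rot":[0,0,-21],"delta_pos":[0,0,0],"grip":60},{"delta_rot":[0,0,-28],"delta_pos":[0,0,0],"grip":60},{"delta_rot":[0,0,-35],"delta_pos":[0,0,0],"grip":60},{"delta_rot":[0,0,-42],"delta_pos":[0,0,0],"grip":60},{"delta_rot":[0,0,-49],"delta_pos":[0,0,0],"grip":60},{"delta_rot":[0,0,-56],"delta_pos":[0,0,0],"grip":60}]'
python3 -m handwheel '[{"delta_rot":[0,0,-7],"delta_pos":[0,0,10],"grip":60},{"delta_rot":[0,0,-14],"delta_pos":[0,0,20],"grip":60},{"delta_rot":[0,0,-21],"delta_pos":[0,0,30],"grip":60},{"delta_rot":[0,0,-28],"delta_pos":[0,0,40],"grip":60},{"delta_rot":[0,0,-35],"delta_pos":[0,0,45],"grip":60},{"delta_rot":[0,0,-42],"delta_pos":[0,0,45],"grip":60},{"delta_rot":[0,0,-49],"delta_pos":[0,0,45],"grip":60},{"delta_rot":[0,0,-49],"delta_pos":[0,0,45],"grip":60}]'
python3 - <<'E'
from station import robot
import cv2,numpy as np
o=robot.observe();R=o['orientation'];print(o['q'],o['tool_pos'],np.rad2deg(np.arctan2(R[1,1],R[0,1])),o['finger_gap'])
c=robot.camera("wrist");cv2.imwrite("pics/w1.png",c["image"]);np.savez("w1.npz",K=c["K"],E=c["extrinsics"])
o=robot.observe();print(o['tool_pos'],o['contact_force'],o['wrist_torque'])
E
```

```text
clock: 1.17
tool_pos: [0.4723, -0.0565, 0.3038]
orientation: [[-0.674, 0.739, -0.0], [0.739, 0.674, 0.0], [0.0, 0.0, -1.0]]
contact_force: [0.2, -0.8, -0.1]
finger_gap: 0.0599
clock: 1.83
tool_pos: [0.4723, -0.0565, 0.3038]
orientation: [[-0.989, -0.146, -0.0], [-0.146, 0.989, 0.0], [0.0, 0.0, -1.0]]
contact_force: [0.0, -0.4, 0.9]
finger_gap: 0.0603
clock: 2.5
tool_pos: [0.4723, -0.0565, 0.2587]
orientation: [[-0.542, -0.84, -0.0], [-0.84, 0.542, 0.0], [0.0, 0.0, -1.0]]
contact_force: [0.8, -0.0, -0.1]
finger_gap: 0.0605
[-1.19106524e-01  3.68980617e-02 -2.35660840e-01  1.29860707e+00
  6.13252297e-05 -1.11725826e+00] [ 0.47227483 -0.05650476  0.25868107] 147.18987987430484 0.06052007944791132
[ 0.47228303 -0.05652147  0.2587956 ] [ 0.76557825  0.80107423 -0.84429367] [-0.00815532  0.00931476  0.02753886]
```

View pics/w1.png

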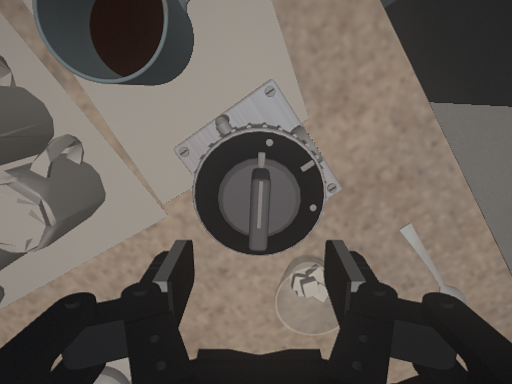

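```bash
python3 - <<'E'
import cv2
a=cv2.imread("pics/w1.png")[120:260,190:330]; cv2.imwrite("pics/wc1.png",cv2.resize(a,(600,600),interpolation=cv2.INTER_CUBIC))
E
```

```text
(no output)
```

View pics/wc1.png

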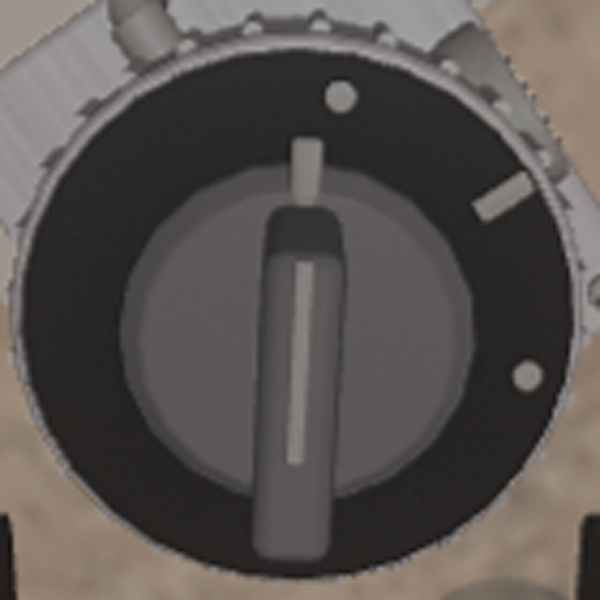

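```bash
python3 - <<'E'
from h import *
from scipy.optimize import least_squares
d=np.load("w1.npz");K,E=d["K"],d["E"]; s=600/140
f=lambda l:np.array([[190+u/s-.38,120+v/s-.38] for u,v in l])
w=f([(527,376),(503,196),(341,97)]) # dot cw, bar, dot acw
# world: cw from bar => angle minus
R=least_squares(lambda p:(proj(marks(*p),K,E)-w).ravel(),[.472,-.0566,3.16]);print(R.x,np.rad2deg(R.x[2]),R.fun)
A,B=[back(*p,.138,K,E) for p in f([(291,555),(309,250)])];print(A,B,(A+B)/2,np.rad2deg(np.arctan2(*(B-A)[1::-1]))%360,np.linalg.norm(A-B))
A,B=[back(*p,.138,K,E) for p in f([(294,463),(305,263)])];print(np.rad2deg(np.arctan2(*(B-A)[1::-1]))%360)
T=back(*f([(307,138)])[0],.104,K,E);v=T[:2]-R.x[:2];print(T,np.linalg.norm(v),np.rad2deg(np.arctan2(v[1],v[0]))%360)
E
```

```text
[ 0.47206404 -0.05658221  3.16547587] 181.36840747133115 [ 0.20395727 -0.66252317 -0.68646652  0.6529282   0.47960712 -0.0494205 ]
[ 0.48549934 -0.03869214  0.138     ] [ 0.45822587 -0.07633405  0.138     ] [ 0.4718626 -0.0575131  0.138    ] 234.07477458313446 0.04648393031152069
234.25972535175782
[ 0.45295599 -0.08454575  0.104     ] 0.03386853123836196 235.6544288513451
```

```bash
python3 -m handwheel '[{"delta_rot":[0,0,2.6],"delta_pos":[0,0,20],"grip":60},{"delta_rot":[0,0,2.6],"delta_pos":[0,0,40],"grip":50},{"delta_rot":[0,0,2.6],"delta_pos":[0,0,60],"grip":40},{"delta_rot":[0,0,2.6],"delta_pos":[0,0,75],"grip":40},{"delta_rot":[0,0,2.6],"delta_pos":[0,0,75],"grip":40}]' 40
python3 - <<'E'
from station import robot
import cv2,numpy as np
c=robot.camera("side");cv2.imwrite("pics/s2.png",cv2.resize(c["image"][170:300,180:330],(690,598)))
o=robot.observe();print(o['tool_pos'],o['contact_force'],o['wrist_torque'],o['clock'])
E
```

```text
clock: 2.97
tool_pos: [0.4708, -0.0564, 0.181]
orientation: [[-0.585, -0.811, -0.005], [-0.811, 0.585, 0.001], [0.002, 0.004, -1.0]]
contact_force: [-0.1, 0.3, 0.4]
finger_gap: 0.0399
[ 0.47139074 -0.05645741  0.18269874] [-0.78382312 -0.53586686  0.56746455] [ 0.01262473 -0.03006364  0.04666361] 3.0167
```

View pics/s2.png

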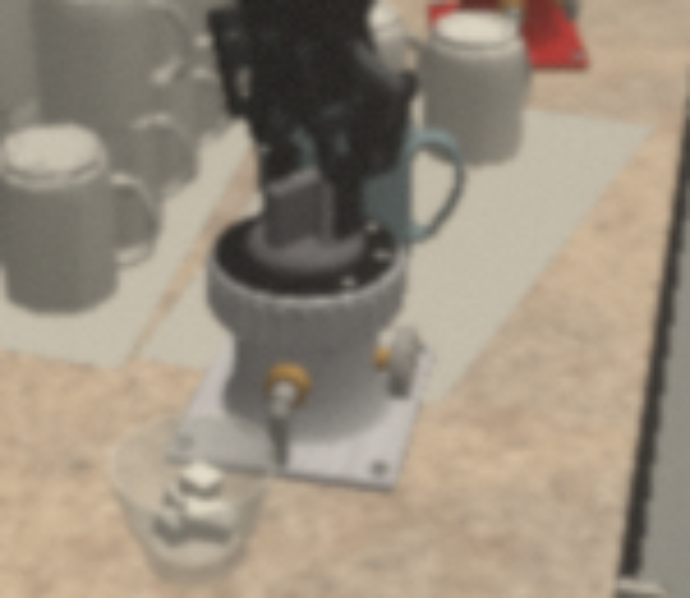

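The picture shows the fingers standing astride the grip bar (crop about (300,205)), clear of the mug and the bowl. I'll close gently now.

```bash
python3 -m handwheel '[{"delta_rot":[0,0,0],"delta_pos":[0,0,0],"grip":25},{"delta_rot":[0,0,0],"delta_pos":[0,0,0],"grip":15},{"delta_rot":[0,0,0],"delta_pos":[0,0,0],"grip":8},{"delta_rot":[0,0,0],"delta_pos":[0,0,0],"grip":5},{"delta_rot":[0,0,0],"delta_pos":[0,0,0],"grip":5}]' 40
cat > st.py <<'E'
from station import robot
import numpy as np
np.set_printoptions(precision=4,suppress=True)
o=robot.observe();R=o['orientation'];a=np.rad2deg(np.arctan2(R[1,0],R[0,0]))%360
print("clk",o['clock'],"x-dir",round(a,2),"pos",o['tool_pos'],"F",o['contact_force'],"M",o['wrist_torque'],"gap",round(o['finger_gap'],4),"q6",round(o['q'][5],3))
E
python3 st.py
```

```text
clock: 3.43
tool_pos: [0.4724, -0.0563, 0.1853]
orientation: [[-0.582, -0.813, 0.001], [-0.813, 0.582, 0.001], [-0.001, -0.001, -1.0]]
contact_force: [-4.1, 3.1, 6.0]
finger_gap: 0.0115
clk 3.4333 x-dir 234.39 pos [ 0.4724 -0.0563  0.1853] F [-4.1326  3.1309  5.9731] M [0.5546 0.7747 0.0373] gap 0.0115 q6 -1.068
```

```bash
python3 -m handwheel '[{"delta_rot":[0,0,0],"delta_pos":[0,0.5,-0.5],"grip":5},{"delta_rot":[0,0,0],"delta_pos":[0,0.5,-0.5],"grip":5},{"delta_rot":[0,0,0],"delta_pos":[0,0.5,-0.5],"grip":5}]' ; python3 st.py
```

```text
clock: 3.68
tool_pos: [0.4723, -0.0562, 0.1853]
orientation: [[-0.582, -0.813, 0.002], [-0.813, 0.582, 0.0], [-0.001, -0.001, -1.0]]
contact_force: [-1.8, 2.3, 5.9]
finger_gap: 0.0115
clk 3.6833 x-dir 234.4 pos [ 0.4723 -0.0562  0.1853] F [-1.8264  2.3402  5.9089] M [ 0.3838  0.4115 -0.0043] gap 0.0115 q6 -1.068
```

```bash
python3 -m handwheel '[{"delta_rot":[0,0,3],"delta_pos":[0,0,0],"grip":5},{"delta_rot":[0,0,8],"delta_pos":[0,0,0],"grip":5},{"delta_rot":[0,0,14],"delta_pos":[0,0,0],"grip":5},{"delta_rot":[0,0,20],"delta_pos":[0,0,0],"grip":5},{"delta_rot":[0,0,25],"delta_pos":[0,0,0],"grip":5},{"delta_rot":[0,0,25],"delta_pos":[0,0,0],"grip":5}]' ; python3 st.py
```

```text
clock: 4.18
tool_pos: [0.4723, -0.0563, 0.1853]
orientation: [[-0.873, -0.488, 0.002], [-0.488, 0.873, 0.0], [-0.001, -0.001, -1.0]]
contact_force: [-1.3, 2.7, 6.5]
finger_gap: 0.0112
clk 4.1833 x-dir 209.19 pos [ 0.4723 -0.0563  0.1853] F [-1.3201  2.7472  6.4819] M [0.2683 0.3778 0.151 ] gap 0.0112 q6 -0.628
```

```bash
python3 -m handwheel '[{"delta_rot":[0,0,4],"delta_pos":[0,0,0],"grip":5},{"delta_rot":[0,0,9],"delta_pos":[0,0,0],"grip":5},{"delta_rot":[0,0,15],"delta_pos":[0,0,0],"grip":5},{"delta_rot":[0,0,21],"delta_pos":[0,0,0],"grip":5},{"delta_rot":[0,0,26],"delta_pos":[0,0,0],"grip":5},{"delta_rot":[0,0,28],"delta_pos":[0,0,0],"grip":5},{"delta_rot":[0,0,28],"delta_pos":[0,0,0],"grip":5}]' ; python3 st.py
python3 - <<'E'
from station import robot
import cv2,numpy as np
for n in ("scene","side","wrist"):
  c=robot.camera(n);np.savez(n+"3.npz",K=c["K"],E=c["extrinsics"]);I=c["image"]
  cv2.imwrite(f"pics/{n}3.png",I)
I=cv2.imread("pics/scene3.png")[140:220,170:270];J=cv2.imread("pics/wrist3.png")[110:280,170:350]
cv2.imwrite("pics/c3.png",np.hstack([cv2.resize(I,(375,300),interpolation=3),cv2.resize(J,(318,300),interpolation=3)]))
E
```

```text
clock: 4.77
tool_pos: [0.4723, -0.0563, 0.1853]
orientation: [[-1.0, -0.023, 0.002], [-0.023, 1.0, -0.0], [-0.002, -0.0, -1.0]]
contact_force: [-1.6, 1.3, 7.0]
finger_gap: 0.0111
clk 4.7667 x-dir 181.31 pos [ 0.4723 -0.0563  0.1853] F [-1.6281  1.336   6.9624] M [0.1888 0.4471 0.1147] gap 0.0111 q6 -0.142
```

View pics/c3.png

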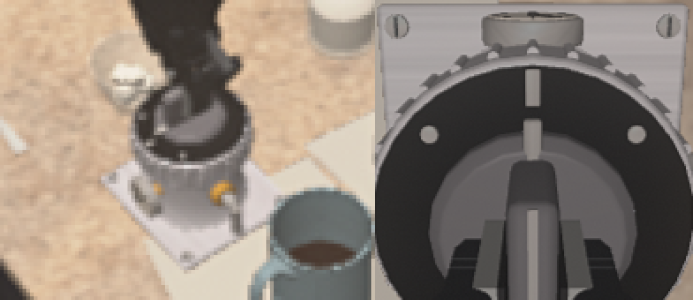

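View pics/wrist3.png

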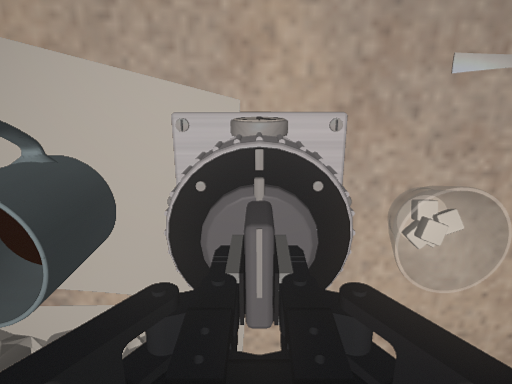

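The picture shows the pointer in line with the bar mark (259,160), with a dot on each side. Now I'll pull up lightly, step by step.

```bash
for i in 1; do python3 -m handwheel '[{"delta_rot":[0,0,0],"delta_pos":[0,0,-1],"grip":5},{"delta_rot":[0,0,0],"delta_pos":[0,0,-1],"grip":5}]' >/dev/null; python3 st.py
python3 -m handwheel '[{"delta_rot":[0,0,0],"delta_pos":[0,0,-1],"grip":5},{"delta_rot":[0,0,0],"delta_pos":[0,0,-1],"grip":5}]' >/dev/null; python3 st.py; done
```

```text
clk 5.0833 x-dir 181.4 pos [ 0.4723 -0.0563  0.1856] F [0.8737 2.0398 0.7566] M [ 0.2798 -0.1044  0.1248] gap 0.011 q6 -0.143
clk 5.25 x-dir 181.4 pos [ 0.4723 -0.0563  0.1863] F [ 2.545   1.6351 -1.728 ] M [ 0.1518 -0.4978  0.0644] gap 0.0113 q6 -0.143
```

```bash
python3 -m handwheel '[{"delta_rot":[0,0,0],"delta_pos":[0,0,-0.6],"grip":5},{"delta_rot":[0,0,0],"delta_pos":[0,0,-0.6],"grip":5}]' >/dev/null; python3 st.py
python3 -m handwheel '[{"delta_rot":[0,0,0],"delta_pos":[0,0,-0.6],"grip":5},{"delta_rot":[0,0,0],"delta_pos":[0,0,-0.6],"grip":5}]' >/dev/null; python3 st.py
```

```text
clk 5.4167 x-dir 181.4 pos [ 0.4722 -0.0563  0.1869] F [ 3.6235  1.4106 -3.1778] M [ 0.1475 -0.7435  0.1126] gap 0.0113 q6 -0.143
clk 5.5833 x-dir 181.4 pos [ 0.4721 -0.0563  0.1873] F [ 5.4225  0.7217 -5.8289] M [ 0.0836 -1.0709  0.1326] gap 0.0114 q6 -0.143
```

```bash
python3 -m handwheel '[{"delta_rot":[0,0,0],"delta_pos":[-0.6,0,-0.5],"grip":5},{"delta_rot":[0,0,0],"delta_pos":[-0.6,0,-0.5],"grip":5}]' >/dev/null; python3 st.py
python3 -m handwheel '[{"delta_rot":[0,0,1],"delta_pos":[0,0,0],"grip":5},{"delta_rot":[0,0,1],"delta_pos":[0,0,0],"grip":5}]' >/dev/null; python3 st.py
python3 -m handwheel '[{"delta_rot":[0,0,1],"delta_pos":[0,0,0],"grip":5},{"delta_rot":[0,0,1],"delta_pos":[0,0,0],"grip":5}]' >/dev/null; python3 st.py
```

```text
clk 5.75 x-dir 181.4 pos [ 0.4722 -0.0563  0.1875] F [ 4.2508  0.8924 -9.6895] M [ 0.0812 -1.0086  0.1127] gap 0.0115 q6 -0.143
clk 5.9167 x-dir 180.34 pos [ 0.4722 -0.0563  0.1875] F [  4.1375   0.4657 -11.7777] M [-0.0451 -1.0568  0.1646] gap 0.0112 q6 -0.125
clk 6.0833 x-dir 179.34 pos [ 0.4722 -0.0563  0.1875] F [  4.887   -0.5488 -13.0732] M [-0.1092 -1.0773  0.1992] gap 0.0107 q6 -0.107
```

```bash
python3 -m handwheel '[{"delta_rot":[0,0,1],"delta_pos":[-0.4,0,0.8],"grip":5},{"delta_rot":[0,0,1],"delta_pos":[-0.4,0,0.8],"grip":5}]' >/dev/null; python3 st.py
for i in 1 2; do python3 -m handwheel '[{"delta_rot":[0,0,1],"delta_pos":[0,0,0],"grip":5},{"delta_rot":[0,0,1],"delta_pos":[0,0,0],"grip":5}]' >/dev/null; python3 st.py; done
```

```text
clk 6.25 x-dir 178.32 pos [ 0.4724 -0.0563  0.1872] F [ 0.8705  0.2829 -8.6305] M [ 0.0035 -0.3591  0.1171] gap 0.011 q6 -0.089
clk 6.4167 x-dir 177.33 pos [ 0.4724 -0.0563  0.1872] F [ 1.0318  0.4197 -7.8854] M [-0.0626 -0.1309  0.1917] gap 0.0116 q6 -0.072
clk 6.5833 x-dir 176.33 pos [ 0.4724 -0.0563  0.1872] F [-1.0668 -0.1366 -8.2382] M [-0.1302  0.0634  0.2192] gap 0.0113 q6 -0.055
```

```bash
for i in 1 2 3 4; do python3 -m handwheel '[{"delta_rot":[0,0,1],"delta_pos":[0,0,0],"grip":5},{"delta_rot":[0,0,1],"delta_pos":[0,0,0],"grip":5}]' >/dev/null; python3 st.py; done
```

```text
clk 6.75 x-dir 175.33 pos [ 0.4724 -0.0563  0.1871] F [-2.1374 -0.2766 -7.679 ] M [-0.1427  0.3087  0.2426] gap 0.0109 q6 -0.037
clk 6.9167 x-dir 174.33 pos [ 0.4725 -0.0563  0.1871] F [-2.6191 -0.5088 -7.312 ] M [-0.1583  0.452   0.1972] gap 0.0113 q6 -0.02
clk 7.0833 x-dir 173.33 pos [ 0.4725 -0.0563  0.1871] F [-3.6676  0.5241 -8.6967] M [-0.1899  0.6072  0.2552] gap 0.0114 q6 -0.002
clk 7.25 x-dir 172.33 pos [ 0.4725 -0.0563  0.1871] F [-3.7183 -1.7258 -7.8141] M [-0.2144  0.7482  0.2189] gap 0.0113 q6 0.015
```

```bash
python3 -m handwheel '[{"delta_rot":[0,0,1],"delta_pos":[0.6,0,-0.2],"grip":5},{"delta_rot":[0,0,1],"delta_pos":[0.6,0,-0.2],"grip":5}]' >/dev/null; python3 st.py; for i in 1 2 3 4; do python3 -m handwheel '[{"delta_rot":[0,0,1],"delta_pos":[0,0,0],"grip":5},{"delta_rot":[0,0,1],"delta_pos":[0,0,0],"grip":5}]' >/dev/null; python3 st.py; done
```

```text
clk 7.4167 x-dir 171.34 pos [ 0.4723 -0.0563  0.1871] F [ -2.1687  -0.8872 -13.4865] M [-0.3381  0.1812  0.2125] gap 0.011 q6 0.033
clk 7.5833 x-dir 170.34 pos [ 0.4723 -0.0563  0.1871] F [ -0.2339  -1.0189 -14.2202] M [-0.4106  0.0938  0.3098] gap 0.0113 q6 0.05
clk 7.75 x-dir 169.33 pos [ 0.4723 -0.0563  0.1871] F [ -1.1577  -1.7657 -15.8946] M [-0.436  -0.0294  0.2955] gap 0.0115 q6 0.068
clk 7.9167 x-dir 168.33 pos [ 0.4723 -0.0562  0.1872] F [ -0.1817  -2.3211 -17.7868] M [-0.4976 -0.1758  0.2598] gap 0.0113 q6 0.085
clk 8.0833 x-dir 167.34 pos [ 0.4722 -0.0563  0.1872] F [  0.1265  -3.1222 -19.6623] M [-0.53   -0.2103  0.3262] gap 0.0114 q6 0.102
```

```bash
python3 -m handwheel '[{"delta_rot":[0,0,0.5],"delta_pos":[0,0,1.5],"grip":5},{"delta_rot":[0,0,0.5],"delta_pos":[0,0,1.5],"grip":5},{"delta_rot":[0,0,0.5],"delta_pos":[0,0,1.5],"grip":5}]' >/dev/null; python3 st.py; for i in 1 2 ; do python3 -m handwheel '[{"delta_rot":[0,0,-1],"delta_pos":[0,0,0],"grip":5},{"delta_rot":[0,0,-2],"delta_pos":[0,0,0],"grip":5},{"delta_rot":[0,0,-2],"delta_pos":[0,0,0],"grip":5}]' >/dev/null; python3 st.py; done
```

```text
clk 8.3333 x-dir 166.88 pos [ 0.4724 -0.0562  0.187 ] F [-3.8346 -1.2216 -4.7027] M [-0.4208  0.8141  0.1536] gap 0.0111 q6 0.11
clk 8.5833 x-dir 168.97 pos [ 0.4724 -0.0562  0.1869] F [-4.9697 -0.9059 -0.3206] M [-0.3628  1.1778  0.1199] gap 0.0111 q6 0.074
clk 8.8333 x-dir 170.95 pos [ 0.4725 -0.0562  0.1869] F [-6.8522 -1.1816 -0.0978] M [-0.3877  1.1208  0.1822] gap 0.0111 q6 0.039
```

```bash
python3 -m handwheel '[{"delta_rot":[0,0,-3],"delta_pos":[0.8,0,0],"grip":5},{"delta_rot":[0,0,-6],"delta_pos":[0.8,0,0],"grip":5},{"delta_rot":[0,0,-9],"delta_pos":[0.8,0,0],"grip":5},{"delta_rot":[0,0,-9],"delta_pos":[0.8,0,-0.5],"grip":5},{"delta_rot":[0,0,-9],"delta_pos":[0.8,0,-0.5],"grip":5}]' >/dev/null; python3 st.py; for i in 1 2 ; do python3 -m handwheel '[{"delta_rot":[0,0,-1],"delta_pos":[0,0,0],"grip":5},{"delta_rot":[0,0,-1],"delta_pos":[0,0,0],"grip":5}]' >/dev/null; python3 st.py; done
```

```text
clk 9.25 x-dir 179.83 pos [ 0.4722 -0.0562  0.1871] F [-0.6378 -1.5798 -2.6699] M [-0.4641  0.2403  0.2518] gap 0.0112 q6 -0.116
clk 9.4167 x-dir 180.91 pos [ 0.4722 -0.0562  0.187 ] F [ 0.0105 -1.8575 -1.9484] M [-0.5138  0.0125  0.1154] gap 0.0111 q6 -0.134
clk 9.5833 x-dir 181.95 pos [ 0.4722 -0.0562  0.187 ] F [ 1.027  -2.0774 -1.0134] M [-0.514  -0.1736  0.1438] gap 0.0114 q6 -0.152
```

```bash
python3 -m handwheel '[{"delta_rot":[0,0,-0.5],"delta_pos":[0,-0.4,-1],"grip":5},{"delta_rot":[0,0,-0.5],"delta_pos":[0,-0.4,-1],"grip":5}]' >/dev/null; python3 st.py; for i in 1 2 3; do python3 -m handwheel '[{"delta_rot":[0,0,-1],"delta_pos":[0,0,0],"grip":5},{"delta_rot":[0,0,-1],"delta_pos":[0,0,0],"grip":5}]' >/dev/null; python3 st.py; done
```

```text
clk 9.75 x-dir 182.44 pos [ 0.4722 -0.0563  0.1877] F [ 3.0212  0.1786 -3.394 ] M [-0.198  -0.5996  0.2397] gap 0.0115 q6 -0.162
clk 9.9167 x-dir 183.47 pos [ 0.4721 -0.0563  0.1877] F [ 3.8974  0.5677 -3.3501] M [-0.0481 -0.8691  0.1818] gap 0.0112 q6 -0.18
clk 10.0833 x-dir 184.47 pos [ 0.472  -0.0563  0.1877] F [ 5.4712  0.6054 -2.3932] M [ 0.0763 -1.1196  0.1268] gap 0.0112 q6 -0.197
clk 10.25 x-dir 185.46 pos [ 0.4721 -0.0563  0.1877] F [ 5.4409  1.4625 -3.9103] M [ 0.017  -1.0845  0.1714] gap 0.0114 q6 -0.214
```

```bash
python3 -m handwheel '[{"delta_rot":[0,0,-0.5],"delta_pos":[-0.8,0,-0.6],"grip":5},{"delta_rot":[0,0,-0.5],"delta_pos":[-0.8,0,-0.6],"grip":5}]' >/dev/null; python3 st.py; for i in 1 2 3; do python3 -m handwheel '[{"delta_rot":[0,0,-1],"delta_pos":[0,0,0],"grip":5},{"delta_rot":[0,0,-1],"delta_pos":[0,0,0],"grip":5}]' >/dev/null; python3 st.py; done
```

```text
clk 10.4167 x-dir 185.94 pos [ 0.4723 -0.0563  0.1881] F [ 3.059   0.8376 -2.9176] M [ 0.0489 -0.6988  0.1465] gap 0.0109 q6 -0.222
clk 10.5833 x-dir 186.95 pos [ 0.4722 -0.0563  0.1881] F [ 2.8338  1.6098 -2.8688] M [ 0.2758 -0.7277 -0.0435] gap 0.0115 q6 -0.24
clk 10.75 x-dir 187.94 pos [ 0.4722 -0.0562  0.1881] F [ 3.2548  3.2272 -2.0802] M [ 0.4424 -0.6689 -0.2863] gap 0.0112 q6 -0.257
clk 10.9167 x-dir 189.01 pos [ 0.4721 -0.0564  0.1877] F [ 3.451   1.9326 -6.9331] M [ 0.281  -0.9812  0.1888] gap 0.0109 q6 -0.276
```

The key was entering a slot between about 183° and 187°: it rose freely, and then a side wall resisted the turn. I'll relax the pull, go back to 185° and pull there.

```bash
python3 -m handwheel '[{"delta_rot":[0,0,0],"delta_pos":[0,0,1.5],"grip":5},{"delta_rot":[0,0,2],"delta_pos":[0,0,1.5],"grip":5},{"delta_rot":[0,0,4],"delta_pos":[0,0,1.5],"grip":5},{"delta_rot":[0,0,4],"delta_pos":[0,0,1.5],"grip":5}]' >/dev/null; python3 st.py; for i in 1 2 3; do python3 -m handwheel '[{"delta_rot":[0,0,0],"delta_pos":[0,0,-0.7],"grip":5},{"delta_rot":[0,0,0],"delta_pos":[0,0,-0.7],"grip":5}]' >/dev/null; python3 st.py; done
```

```text
clk 11.25 x-dir 184.87 pos [ 0.4723 -0.0564  0.1866] F [ 2.6991  2.5711 -2.0885] M [ 0.3318 -0.5523  0.0747] gap 0.0112 q6 -0.204
clk 11.4167 x-dir 184.96 pos [ 0.4723 -0.0564  0.1873] F [ 2.549   2.2776 -1.5219] M [ 0.4474 -0.597   0.1632] gap 0.0114 q6 -0.205
clk 11.5833 x-dir 184.93 pos [ 0.4723 -0.0564  0.188 ] F [ 1.5958  2.4907 -3.3861] M [ 0.4436 -0.6285  0.1553] gap 0.0116 q6 -0.205
clk 11.75 x-dir 184.91 pos [ 0.4723 -0.0564  0.1887] F [ 2.3334  2.9304 -2.4776] M [ 0.4052 -0.6016  0.2023] gap 0.0112 q6 -0.205
```

```bash
for i in 1 2 3 4; do python3 -m handwheel '[{"delta_rot":[0,0,0],"delta_pos":[0,0,-1],"grip":5},{"delta_rot":[0,0,0],"delta_pos":[0,0,-2],"grip":5},{"delta_rot":[0,0,0],"delta_pos":[0,0,-2],"grip":5}]' >/dev/null; python3 st.py; done
```

```text
clk 12.0 x-dir 184.91 pos [ 0.4723 -0.0564  0.1909] F [ 1.5847  3.1605 -1.4737] M [ 0.5557 -0.5025  0.1678] gap 0.0111 q6 -0.204
clk 12.25 x-dir 184.9 pos [ 0.4723 -0.0564  0.1929] F [ 2.7639  2.81   -2.5639] M [ 0.5279 -0.4796  0.1526] gap 0.0117 q6 -0.204
clk 12.5 x-dir 184.9 pos [ 0.4723 -0.0564  0.1949] F [ 3.0817  2.3494 -2.8371] M [ 0.5435 -0.4739  0.1478] gap 0.0115 q6 -0.204
clk 12.75 x-dir 184.9 pos [ 0.4723 -0.0564  0.1969] F [ 2.4281  3.969  -2.2962] M [ 0.5744 -0.4132  0.1272] gap 0.0112 q6 -0.204
```

```bash
for i in 1 2 3; do python3 -m handwheel '[{"delta_rot":[0,0,0],"delta_pos":[0,0,-0.7],"grip":5},{"delta_rot":[0,0,0],"delta_pos":[0,0,-0.7],"grip":5}]' >/dev/null; python3 st.py; done
python3 - <<'E'
from station import robot
import cv2,numpy as np
c=robot.camera("side");cv2.imwrite("pics/s4.png",cv2.resize(c["image"][170:300,180:330],(690,598)))
c=robot.camera("wrist");cv2.imwrite("pics/w4.png",c["image"])
E
```

```text
clk 12.9167 x-dir 184.9 pos [ 0.4723 -0.0564  0.1975] F [ 2.1417  3.0931 -2.2167] M [ 0.6205 -0.4713  0.1651] gap 0.0112 q6 -0.204
clk 13.0833 x-dir 184.9 pos [ 0.4723 -0.0564  0.1981] F [ 1.9229  3.6613 -2.5556] M [ 0.5905 -0.5314  0.1681] gap 0.011 q6 -0.204
clk 13.25 x-dir 184.9 pos [ 0.4723 -0.0564  0.1988] F [ 2.1671  3.5236 -2.7728] M [ 0.5485 -0.5569  0.1174] gap 0.0115 q6 -0.204
```

View pics/s4.png

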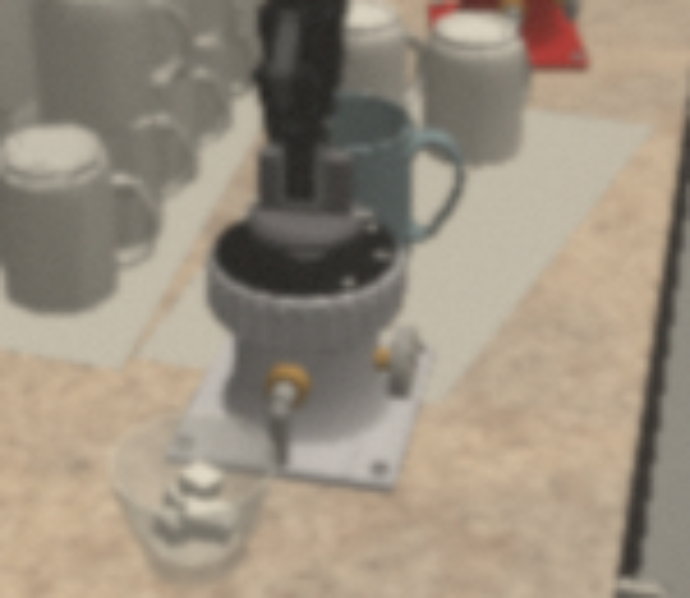

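View pics/w4.png

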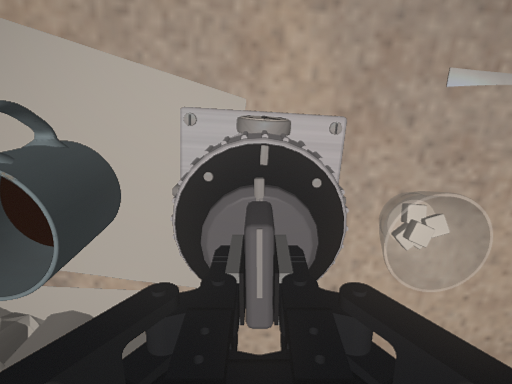

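The skirt has risen clear of the dial (side crop (305,215), against (305,245) before), and the pointer is still beside the bar. I'll take up the last bit to the stop, watching the force.

```bash
for i in 1 2; do python3 -m handwheel '[{"delta_rot":[0,0,0],"delta_pos":[0,0,-0.5],"grip":5},{"delta_rot":[0,0,0],"delta_pos":[0,0,-0.5],"grip":5}]' >/dev/null; python3 st.py; done
```

```text
clk 13.5167 x-dir 184.9 pos [ 0.4723 -0.0564  0.1993] F [ 1.9993  2.5679 -3.6459] M [ 0.6089 -0.53    0.1902] gap 0.0116 q6 -0.204
clk 13.6833 x-dir 184.9 pos [ 0.4723 -0.0564  0.1995] F [ 3.1479  2.5069 -5.7068] M [ 0.5173 -0.7045  0.129 ] gap 0.0113 q6 -0.204
```

At the top stop. I'll ease the knob back anticlockwise so the slot wall carries the spring, then open.

```bash
for i in 1 2; do python3 -m handwheel '[{"delta_rot":[0,0,-0.8],"delta_pos":[0,0,0.2],"grip":5},{"delta_rot":[0,0,-0.8],"delta_pos":[0,0,0.2],"grip":5}]' >/dev/null; python3 st.py; done
```

```text
clk 13.85 x-dir 185.74 pos [ 0.4722 -0.0563  0.1995] F [ 1.4805  4.2912 -4.8317] M [ 0.6687 -0.5687  0.0586] gap 0.0113 q6 -0.219
clk 14.0167 x-dir 186.53 pos [ 0.4722 -0.0563  0.1995] F [ 1.3406  4.2043 -3.5147] M [ 0.7907 -0.4931 -0.095 ] gap 0.0116 q6 -0.233
```

```bash
python3 -m handwheel '[{"delta_rot":[0,0,0.4],"delta_pos":[-0.3,0.6,0.4],"grip":5},{"delta_rot":[0,0,0.4],"delta_pos":[-0.3,0.6,0.4],"grip":5},{"delta_rot":[0,0,0.4],"delta_pos":[-0.3,0.6,0.4],"grip":5}]' >/dev/null; python3 st.py
```

```text
clk 14.2667 x-dir 186.09 pos [ 0.4724 -0.0562  0.1994] F [ 0.0071 -0.5232  1.8709] M [0.0005 0.0551 0.0036] gap 0.0112 q6 -0.224
```

```bash
python3 -m handwheel '[{"delta_rot":[0,0,0],"delta_pos":[0,0,0],"grip":20},{"delta_rot":[0,0,0],"delta_pos":[0,0,0],"grip":30},{"delta_rot":[0,0,0],"delta_pos":[0,0,0],"grip":40},{"delta_rot":[0,0,0],"delta_pos":[0,0,0],"grip":40},{"delta_rot":[0,0,0],"delta_pos":[0,0,0],"grip":40}]'; python3 -m handwheel '[{"delta_rot":[0,0,0],"delta_pos":[0,0,-15],"grip":40},{"delta_rot":[0,0,0],"delta_pos":[0,0,-40],"grip":40},{"delta_rot":[0,0,0],"delta_pos":[0,0,-70],"grip":40},{"delta_rot":[0,0,0],"delta_pos":[0,0,-90],"grip":40},{"delta_rot":[0,0,0],"delta_pos":[0,0,-90],"grip":40},{"delta_rot":[0,0,0],"delta_pos":[0,0,-90],"grip":40}]'
python3 - <<'E'
from station import robot
import cv2,numpy as np
for n in ("scene","side","wrist"):
  c=robot.camera(n);np.savez(n+"5.npz",K=c["K"],E=c["extrinsics"]);cv2.imwrite(f"pics/{n}5.png",c["image"])
I=cv2.imread("pics/scene5.png")[140:240,170:290];J=cv2.imread("pics/side5.png")[170:300,180:330]
cv2.imwrite("pics/c5.png",np.hstack([cv2.resize(I,(400,333),interpolation=3),cv2.resize(J,(384,333),interpolation=3)]))
E
```

```text
clock: 14.68
tool_pos: [0.4725, -0.0559, 0.199]
orientation: [[-0.994, -0.106, -0.0], [-0.106, 0.994, -0.0], [0.0, -0.0, -1.0]]
contact_force: [0.2, 0.0, -0.0]
finger_gap: 0.04
clock: 15.18
tool_pos: [0.4731, -0.0559, 0.29]
orientation: [[-0.994, -0.106, 0.003], [-0.106, 0.994, -0.0], [-0.002, -0.001, -1.0]]
contact_force: [-0.4, -0.8, -0.8]
finger_gap: 0.0398
```

View pics/c5.png

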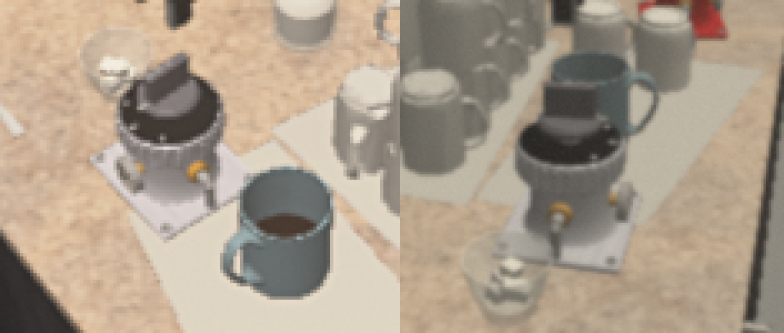

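View pics/wrist5.png

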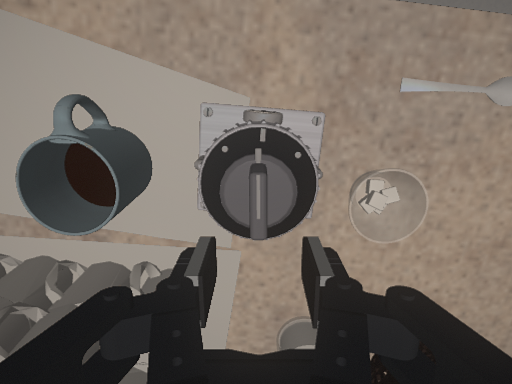

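The knob stays raised and its pointer is at the bar mark (wrist (258,155), bar (263,135)). The mug and bowl are in place and the gripper is clear. I'll wait a moment, check that nothing drifts, and then hand in.

```bash
python3 -m handwheel '[{"delta_rot":[0,0,0],"delta_pos":[0,0,0],"grip":40},{"delta_rot":[0,0,0],"delta_pos":[0,0,0],"grip":40},{"delta_rot":[0,0,0],"delta_pos":[0,0,0],"grip":40},{"delta_rot":[0,0,0],"delta_pos":[0,0,0],"grip":40},{"delta_rot":[0,0,0],"delta_pos":[0,0,0],"grip":40},{"delta_rot":[0,0,0],"delta_pos":[0,0,0],"grip":40}]'
python3 - <<'E'
from station import robot
import cv2,numpy as np
a=cv2.imread("pics/scene5.png").astype(int);b=robot.camera("scene")["image"].astype(int);s=cv2.imread("pics/scene0.png").astype(int)
g=lambda i:cv2.GaussianBlur(i.astype(np.float32),(5,5),0)
print("knob drift",abs(g(a)-g(b))[140:215,190:245].max())
for n,(y0,y1,x0,x1) in dict(mug=(188,232,236,274),bowl=(148,162,194,204)).items(): print(n,abs(g(s)-g(b))[y0:y1,x0:x1].mean(), abs(g(s)-g(b))[y0:y1,x0:x1].max())
print(robot.job_done())
E
```

```text
clock: 15.83
tool_pos: [0.4725, -0.0558, 0.2889]
orientation: [[-0.994, -0.106, -0.0], [-0.106, 0.994, 0.0], [0.0, 0.0, -1.0]]
contact_force: [-0.8, -0.1, -0.7]
finger_gap: 0.0399
knob drift 25.753906
mug 0.84470785 1.8867188
bowl 0.75743115 1.1601562
the job is handed in; nothing more can be done
None
```

The regulator is set: I turned the grey one's knob clockwise to the long bar mark, pulled it up about 14 mm to its stop, and it stayed there locked when I let go. The job was handed in at about 15.9 s.

- **Finding the catch:** I turned up to about 14° clockwise of the mark under a light pull and found no slot. The slot turned out to be about 4° anticlockwise of the mark.
- **Force on the catch:** the pull briefly reached about 20 N and was then eased. On the way back, the key was also turned against the slot's side wall with about 0.3 N m and slipped over its edge. I backed off and lifted it again with only about 3 N.
- **Lock:** at the top stop, turning the knob back met the slot wall about 4.5° anticlockwise of the mark. After I opened the gripper and moved clear, the pictures showed the knob still raised, with the pointer beside the bar.
- **Surroundings:** the mug and bowl look unmoved; the before and after scene pictures differ there by noise only (under 2 grey levels).
- **Check not settled:** comparing two late scene pictures for knob drift gave a local difference of 26 grey levels. The gripper was still settling about 1 mm, which could explain it, but I did not trace it before handing in.

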